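# Bush onto the bench scale with the tongs

## Robot

A 7-joint arm with a two-finger parallel gripper is mounted at the origin on the work surface. World frame = base frame: x ahead of the robot, y to its left, z up, the work surface at z = 0. Lengths are in m, angles in degrees, forces in N, time in s.
With the tool pointing down it reaches from about 0.35 to 0.9 m from the base axis. Payload 19.9 kg.
Tool frame: the origin (TCP) lies midway between the tips of the shut fingers; the grasp point (between the pads) lies r.grip_point_offset behind it (r.grip_point_offset is the distance from the TCP to the grasp point, in m); z points along the fingers, y is the direction in which the jaws open and shut (so a half turn about z gives the same grasp; the last joint's range is limited). The gripper opens to 85 mm and grips with 20 to 120 N. Pads are 22 mm wide; open, the fingers measure 114 mm over their backs; the gripper's body (76 mm by 85 mm) begins 54 mm behind the grasp point. The pads swing forward as they close: fully open they stand 13 mm farther back than shut.
Start: joints at [61.221, 23.915, -0.59, 92.452, 0.269, 63.638, -3.037], TCP at [0.278, -0.56, 0.231] pointing down, gripper open.
Joint ranges: [-161.28, 161.28], [-22.2, 115.67], [-73.04, 71.86], [3.21, 147.25], [-68.34, 248.33], [10.77, 114.83], [-161.83, 161.83]. Speed limits (degrees/s): [108.29, 108.29, 136.94, 136.94, 172.46, 172.46, 172.46].

## Interface

Orientations are given as a 3x3 rotation matrix whose columns are the frame's x, y, z axes.
In Python, from workcell import readout, viewer, workorder, r gives the robot as it stands.
- The arm moves only by the tool step_arm, never from a script. Its argument "series" is a list that holds one entry, the list of rows, each a list of 7 numbers: the opening, from -1 (shut) to 1 (fully open), then the shift along the tool's x, y, z scaled (see below), then the turn, a rotation vector about the tool's x, y, z scaled (see below). A call has 1 to 20 rows; each row shifts and turns the pose as measured when the row begins, along the tool's axes as they then stand; what a row does not reach is not made up. The controller multiplies each number of a shift by 20 mm and each number of a turn by 8 degrees. A row lasts 1/10 s, in which the tool goes at most 50 mm and 8.59 degrees, less where a joint would pass 70% of its speed; a pose out of reach is approached as far as the arm can. A call with a number of a shift or a turn outside -1 to 1 is refused whole. A call with a gripper value outside its range is refused whole. The fingers move at their own pace and stop on an object; "newtons" is the grip in N (left out, the last holds). Time passes only in rows, so rows that do not move let the fingers close. It gives the time, the measured TCP pose, the force and the opening at its end, in the units of the state.
- readout.read_state(): the state, without advancing time (a new reading comes with each control period).
- viewer.read_camera(name): name is "scene" or "top"; returns (picture, depth): 480x640x3 uint8, blue, green, red; 480x640 float32, m along the optical axis (not along the pixel's ray), 0 where there is no reading.
- viewer.camera_model(name): a dict with "vertical_fov" (degrees; the focal length in pixels is half the picture's height over the tangent of half this angle, whatever the lens; pixels are square), "cx", "cy" (the principal point, pixels), "rvec" (rotation vector, rad) and "tvec" (3), from world to camera coordinates, as OpenCV has them. Camera axes: x right, y down, z forward; pixel columns grow to the right and rows downward; lengths in m; the calibration is good to about 2 mm. A picture is of the moment at which its call begins. camera_model takes no time and is no camera call.
- workorder.close_job(): hands the job in, once; it reports no verdict.
Trained networks look in the newest picture that a camera, given by its name, has taken for a name from the list of things; names that differ only in an ending like _2 or _b are one class to them, and where a whole thing is asked for, a point or a joint stands for the part that bears it (a point fixed in the world has none). Each returns a list of dicts, best first, with "p" (0 to 1); they miss things now and then, are a little off and sometimes report something else, mostly with a low value. They report only what shows in the picture. A call takes as long as a camera call. They do not tell look-alikes from the thing itself.
- viewer.recognise(camera, name): "pixel" ([column, row] in pixels, amid what is visible of it).
The state is a dict: "time_s": time; "joints": joint angles; "qd": joint speeds; "effort": joint torques, N m; "ee_pos": TCP position; "tool_rot": TCP orientation; "ft_force": force on the tool from outside, world axes, zero at the start; "ft_torque": the same for the moment, N m; "opening": finger opening in m.
Only numpy, scipy, OpenCV 4.12 (cv2) and the standard library are available. Lean on these libraries where they do the work, as an engineer would, in place of code of your own. Each camera call takes 0.05 s, during which the arm holds its last target.

## Task

The round bush on the rubber mat is cleaned and must be weighed, so no gripper finger may touch it: take the sprung tongs from their holder, pick the bush up with them and set it standing upright on the round pan of the scale without dropping it. Then stand the tongs back in their holder, tips down, and leave the other things where they are.

Things in the scene. Friction and masses are not known exactly. Their poses are not given: they have to be found in the camera images.
- bush_center (a point): Centre of the bush, the only round plain tube among the three small steel parts on the mat: 18 mm outside diameter, 24 mm high, 10 mm bore, about 35 g, standing on end (z axis is its bore); this point is 12 mm above its foot. The bush stands anywhere on the mat, at least 45 mm from the next part, centre to centre. The mat is 120 x 180 mm, 4 mm thick, flat, without a rim.
- pan (a point): Centre of the top face of the scale's round steel pan, 110 mm in diameter, flat, without a rim, 52 mm above the bench. z up, -x towards the scale's dark blank display panel. The grey scale body under it (160 x 140 mm, 42 mm high) and the pan are fixed.
- tongs_grip (a point): Point midway between the two black grip plates of the tongs, 110 mm above the tips and 40 mm below the very top. z up to the hinge, y the line along which the arms close. The plates are 24 mm wide (x), 34 mm high, centred here; free, they splay to 47 mm over their outer faces at their lower ends (40 mm at the upper). Grasp from above, closing along y. Held at 42 mm, the tongs stay in the gripper, jaws about 34 mm apart.
- tongs_tip (a point): Point midway between the tips (lower ends of the jaws), 110 mm below the grip point. Jaws: flat rubber, 14 mm wide (x), 6 mm thick, 24 mm high; free, 48 mm apart at the tips and 60 mm over their outsides. Each 1 mm of closing at the plates' lower ends closes them by about 2.7 mm; they meet an 18 mm thing, jaws and plates then upright, with the plates at 36 mm.
- tongs: The tongs as a whole: like large steel tweezers, two upright arms joined by a sprung hinge at the top, 150 mm high, about 90 g, standing tips down in the holder at the start. Origin midway between the tips; axes as at the grip point.
- tongs_l: Arm of the tongs on their +y side; origin on its hinge, 145 mm above the tips. A spring holds the arms open: squeezing the grip plates takes 4 N to start and 6 to 9 N at the bush, so a gripper set to 20 to 40 N holds the bush firmly.
- tongs_r: The like arm on the -y side.
- holder_in (a point): Centre of the inner floor of the tongs' holder, a fixed grey upright box, open at the top. Floor 4 mm above the bench, opening 72 mm (y) x 26 mm (x), 52 mm deep, walls 4 mm, rim 56 mm above the bench; foot plate 90 x 110 mm. The tongs stand in it with their closing line along its y.
- nut: Bystander on the mat: hexagon nut, 20 mm across flats, 14 mm high. Origin under its centre.
- key: Bystander on the mat: rectangular steel key, 30 x 12 x 16 mm high. Origin under its centre.
- roll: Bystander on the bench: dark grooved steel forming roll, 52 mm in diameter, 42 mm high. Origin under its centre.
- jar: Bystander on the bench: amber glass jar with black cap, 52 mm in diameter, 75 mm high. Origin under its centre.
There are look-alikes about, which are no part of the job. Several things have the shape of the tongs; the one meant has the colours described above.

How it is judged:
By the outcome, as a careful person would: the job done as asked, in the order asked, and still so for the second after the job is handed in, with the robot touching nothing.
It also fails if it takes over 51 s, if anything falls off the work surface, if the arm or the gripper's body presses on something with over 40 N, if the wrist force passes 120 N, or if a joint passes its speed limit or range.

## Working session

There is one attempt and no reset: what is moved stays moved. The work goes in short steps, Python scripts to look and compute and a tool call to move; the robot and the scene stay as the last step left them, time stands still between calls to the robot, and variables do not carry over. Pictures are saved under pics/ and viewed, and the job is handed in when it is done.

Besides the shell and the picture viewer there is one more tool, called after "Emit:" by a JSON object that holds its "op" and its "data", one argument or row to a line. step_arm: Moves the arm, as the interface text tells. Its arguments: {"type":"object","properties":{"series":{"type":"array","items":{"type":"array","items":{"type":"array","items":{"type":"number","minimum":-1,"maximum":1}}}},"newtons":{"type":"number"}},"required":["series"]}

```bash
mkdir -p pics; ls
cat > h.py <<'E'
import numpy as np, cv2
from workcell import readout, viewer, workorder, r
def cam(n):
    m=viewer.camera_model(n); f=240/np.tan(np.radians(m['vertical_fov'])/2)
    R,_=cv2.Rodrigues(np.array(m['rvec'],float)); t=np.array(m['tvec'],float).ravel()
    return f,m['cx'],m['cy'],R,t
def depro(n,u,v,d):
    f,cx,cy,R,t=cam(n); p=np.array([(u-cx)/f*d,(v-cy)/f*d,d]); return R.T@(p-t)
def onz(n,u,v,z):
    f,cx,cy,R,t=cam(n); d=R.T@np.array([(u-cx)/f,(v-cy)/f,1]); o=-R.T@t; return o+d*(z-o[2])/d[2]
def proj(n,P):
    f,cx,cy,R,t=cam(n); p=R@np.array(P)+t; return np.array([f*p[0]/p[2]+cx,f*p[1]/p[2]+cy,p[2]])
def cloud(n,D):
    f,cx,cy,R,t=cam(n); v,u=np.mgrid[0:480,0:640]
    P=np.stack([(u-cx)/f*D,(v-cy)/f*D,D],-1)-t
    W=P@R; W[D<=0]=np.nan; return W
E
python3 - <<'E'
from h import *
np.set_printoptions(precision=4,suppress=True)
for n in ['scene','top']:
    p,d=viewer.read_camera(n); cv2.imwrite(f'pics/{n}0.png',p); np.savez(f'{n}0.npz',p=p,d=d)
    print(n,viewer.camera_model(n))
    for k in ['bush_center','pan','tongs_grip','tongs_tip','tongs','holder_in','nut','key']:
        print(k,[(np.round(q['pixel']).tolist(),round(q['p'],2)) for q in viewer.recognise(n,k)][:5])
print(readout.read_state(), r.grip_point_offset)
E
```

```text
pics
scene {'vertical_fov': 46.193652888480095, 'cx': 319.9963827600925, 'cy': 236.26380084065497, 'rvec': array([ 2.1604,  1.1275, -0.4544]), 'tvec': array([-0.3309, -0.2204,  1.509 ])}
bush_center [([304.0, 297.0], 0.53)]
pan [([167.0, 330.0], 0.93)]
tongs_grip [([432.0, 216.0], 0.61), ([397.0, 165.0], 0.56)]
tongs_tip [([400.0, 163.0], 0.96), ([386.0, 137.0], 0.67), ([434.0, 215.0], 0.56), ([404.0, 167.0], 0.39)]
tongs [([398.0, 168.0], 0.97), ([390.0, 141.0], 0.89), ([382.0, 137.0], 0.79), ([435.0, 212.0], 0.74), ([393.0, 172.0], 0.7)]
holder_in [([394.0, 198.0], 0.75)]
nut [([273.0, 292.0], 0.48), ([300.0, 296.0], 0.18)]
key [([320.0, 272.0], 0.59)]
top {'vertical_fov': 49.02730106191594, 'cx': 317.6822826557696, 'cy': 240.96881210373087, 'rvec': array([ 2.1499, -2.1821,  0.0915]), 'tvec': array([0.0437, 0.5287, 1.2286])}
bush_center []
pan [([458.0, 255.0], 0.89)]
tongs_grip [([192.0, 275.0], 0.84), ([205.0, 207.0], 0.83), ([162.0, 330.0], 0.54)]
tongs_tip [([160.0, 330.0], 0.93), ([192.0, 277.0], 0.67), ([205.0, 205.0], 0.55)]
tongs [([199.0, 275.0], 0.74), ([212.0, 201.0], 0.7), ([205.0, 206.0], 0.69), ([158.0, 329.0], 0.69), ([192.0, 277.0], 0.66)]
holder_in [([206.0, 281.0], 0.9)]
nut [([294.0, 152.0], 0.68), ([191.0, 279.0], 0.43), ([365.0, 244.0], 0.41)]
key [([460.0, 254.0], 0.2)]
{'time_s': 0.9, 'joints': array([61.2217, 23.9138, -0.5935, 92.4537,  0.2682, 63.638 , -3.0367]), 'qd': array([ 0.0916, -0.0159, -0.119 ,  0.0864,  0.0774,  0.0434,  0.152 ]), 'effort': array([  0.0004, -86.4227,   0.6775, -43.5203,   0.019 ,   0.0019,
        -0.    ]), 'ee_pos': array([ 0.2779, -0.5598,  0.2313]), 'tool_rot': array([[ 0.8957,  0.4447, -0.    ],
       [ 0.4447, -0.8957,  0.0001],
       [-0.    , -0.0001, -1.    ]]), 'ft_force': array([-0.6285,  1.0135, -0.2868]), 'ft_torque': array([ 0.0394, -0.0262,  0.0874]), 'opening': 0.08549333285491224} 0.0187
```

View pics/scene0.png

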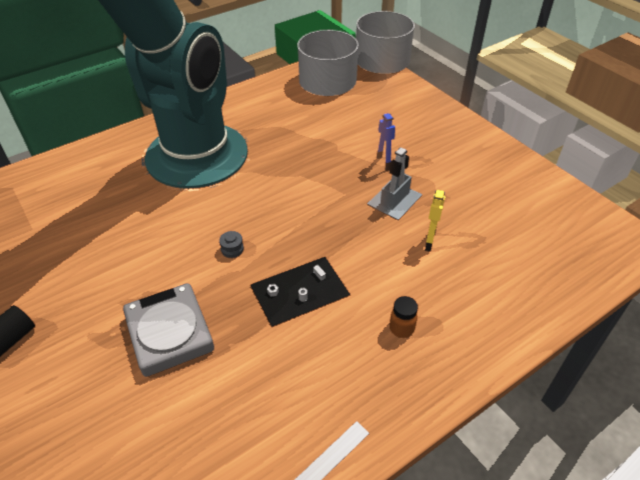

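View pics/top0.png

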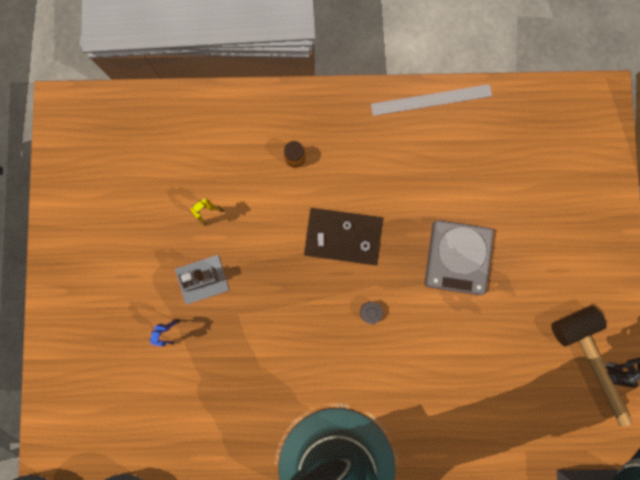

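Run:
```python
import cv2
s=cv2.imread('pics/scene0.png'); t=cv2.imread('pics/top0.png')
cv2.imwrite('pics/sc_tongs.png',cv2.resize(s[90:260,330:510],None,fx=3.3,fy=3.3,interpolation=cv2.INTER_CUBIC))
cv2.imwrite('pics/top_tongs.png',cv2.resize(t[150:370,110:310],None,fx=2.7,fy=2.7,interpolation=cv2.INTER_CUBIC))
a=cv2.resize(s[240:340,240:360],(480,400),interpolation=cv2.INTER_CUBIC)
b=cv2.resize(t[100:300,250:420],(306,360),interpolation=cv2.INTER_CUBIC)
b=cv2.copyMakeBorder(b,0,40,0,0,cv2.BORDER_CONSTANT)
cv2.imwrite('pics/parts.png',cv2.hconcat([a,b]))
```

```text
(no output)
```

View pics/sc_tongs.png

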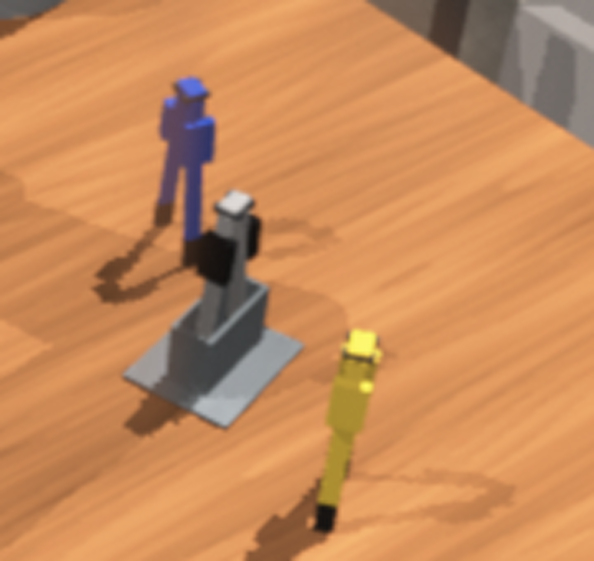

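View pics/top_tongs.png

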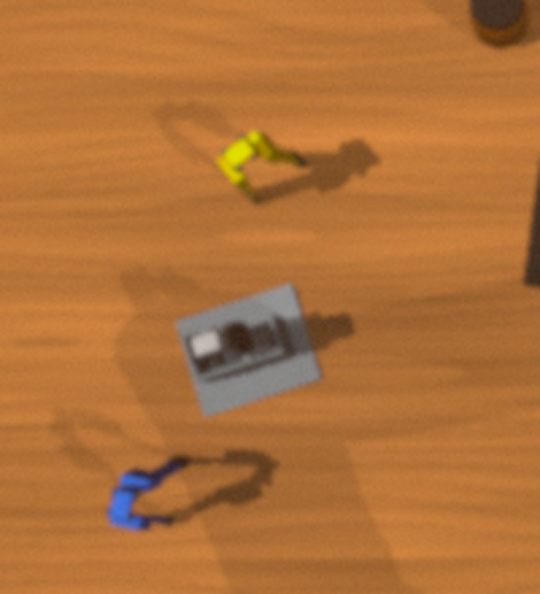

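View pics/parts.png

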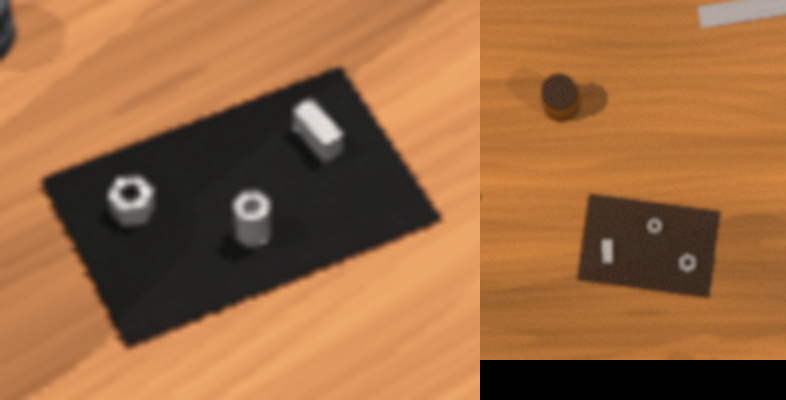

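The tongs candidates in the scene image are blue (386,140), yellow (435,213), and bare steel with black plates standing in the grey holder (398,168). The steel ones match the description, and the crop confirms it. The bush is the plain tall tube at scene (303,294) / top (347,226). The hex nut is at (273,290) and the key at (320,272).

```bash
cat > m.py <<'E'
from h import *
np.set_printoptions(precision=4,suppress=True)
for n in ['scene','top']:
    z=np.load(f'{n}0.npz'); p,D=z['p'],z['d']; W=cloud(n,D)
    print('==',n)
    def stat(name,c,rad,zlo,zhi):
        m=(np.hypot(W[...,0]-c[0],W[...,1]-c[1])<rad)&(W[...,2]>zlo)&(W[...,2]<zhi)
        q=W[m]; 
        if len(q)<3: print(name,'few',len(q)); return
        lo,hi=np.percentile(q,2,axis=0),np.percentile(q,98,axis=0)
        (cx,cy),(a,b),ang=cv2.minAreaRect(q[:,:2].astype(np.float32))
        print(name,len(q),'mid',(lo+hi)/2,'ext',hi-lo,'rect',np.round([cx,cy,a,b,ang],4))
    px={'scene':dict(bush=(303,294),pan=(167,327),hold=(398,190)),'top':dict(bush=(347,226),pan=(463,250),hold=(205,278))}[n]
    b=onz(n,*px['bush'],.028); pn=onz(n,*px['pan'],.052); h=onz(n,*px['hold'],.056)
    print('guess',b,pn,h)
    stat('bush top',b,.025,.022,.034); stat('bush',b,.025,.012,.034)
    stat('pan',pn,.08,.049,.057)
    stat('foot',h,.1,.002,.02)
    stat('rim',h,.075,.050,.060)
    stat('tongs top',h,.09,.147,.17)
    stat('plates',h,.09,.095,.135)
    stat('bench',b,.2,-.01,.003)
E
python3 m.py
```

```text
== scene
guess [ 0.5736 -0.0372  0.028 ] [ 0.5066 -0.3016  0.052 ] [0.4649 0.3038 0.056 ]
bush top 57 mid [ 0.5675 -0.0356  0.0265] ext [0.0176 0.0169 0.0082] rect [ 0.5671 -0.0348  0.0163  0.0196 37.4741]
bush 87 mid [ 0.5675 -0.036   0.0219] ext [0.0173 0.0164 0.0173] rect [ 0.5671 -0.0349  0.0168  0.0196 33.2131]
pan 2143 mid [ 0.5014 -0.3016  0.0526] ext [0.0997 0.0984 0.0063] rect [ 0.5004 -0.3011  0.1108  0.109  11.7745]
foot 1239 mid [0.466  0.3035 0.0094] ext [0.1725 0.1752 0.0147] rect [ 0.4606  0.2962  0.1823  0.1925 43.1214]
rim 183 mid [0.4491 0.3157 0.0548] ext [0.0392 0.0813 0.0094] rect [ 0.4427  0.3144  0.0376  0.0849 17.0987]
tongs top 70 mid [0.4453 0.3139 0.1521] ext [0.0214 0.0225 0.0089] rect [ 0.4454  0.3132  0.02    0.0224 15.7652]
plates 261 mid [0.4502 0.3145 0.1158] ext [0.024  0.0472 0.0359] rect [ 0.4442  0.3148  0.0268  0.0502 18.7484]
bench 19067 mid [ 0.5777 -0.0398 -0.0003] ext [0.3607 0.3617 0.0062] rect [ 0.5713 -0.0396  0.3917  0.3997 45.2418]
== top
guess [ 0.5639 -0.0346  0.028 ] [ 0.5005 -0.3015  0.052 ] [0.4442 0.2977 0.056 ]
bush top 34 mid [ 0
[... 183 characters left out ...]
  0.0168  0.0174 86.6436]
pan 1507 mid [ 0.5008 -0.2996  0.0528] ext [0.098  0.0973 0.0071] rect [ 0.5036 -0.3028  0.1133  0.1181 43.2726]
foot 1538 mid [0.4425 0.2978 0.0066] ext [0.1701 0.1746 0.009 ] rect [ 0.4443  0.2975  0.1954  0.1975 10.4754]
rim 125 mid [0.444  0.3174 0.0549] ext [0.0513 0.081  0.0089] rect [ 0.4437  0.3185  0.034   0.081  18.3991]
tongs top 90 mid [0.446  0.3171 0.1522] ext [0.0217 0.0218 0.0073] rect [ 0.4458  0.3175  0.0196  0.0228 16.8106]
plates 143 mid [0.446  0.3161 0.1159] ext [0.0326 0.044  0.0351] rect [ 0.4459  0.3172  0.024   0.0463 16.8387]
bench 16635 mid [ 0.5646 -0.0349 -0.0013] ext [0.3581 0.3604 0.0083] rect [ 0.5649 -0.0343  0.3975  0.3991 14.8542]
```

```bash
cat > m2.py <<'E'
from m import *
print("-----")
for n,c in [('nut',(365,246)),('key',(321,240)),('roll',(372,312)),('jar',(294,153)),('yellow',(201,209)),('blue',(160,333))]:
    z={'nut':.018,'key':.02,'roll':.042,'jar':.075,'yellow':.15,'blue':.15}[n]; print(n,onz('top',*c,z))
for n in ['top','scene']:
    z=np.load(f'{n}0.npz'); p,D=z['p'],z['d']; W=cloud(n,D)
    hsv=cv2.cvtColor(p,cv2.COLOR_BGR2HSV)
    m=(hsv[...,1]<70)&(np.hypot(W[...,0]-.443,W[...,1]-.316)<.1)&(W[...,2]>-.004)&(W[...,2]<.012)
    uv=np.argwhere(m)[:,::-1]
    q=np.array([onz(n,u,v,.004)[:2] for u,v in uv],np.float32)
    print(n,len(q),cv2.minAreaRect(q))
E
python3 m2.py | sed -n '/-----/,$p'
```

```text
-----
nut [ 0.5162 -0.0772  0.018 ]
key [0.5321 0.0279 0.02  ]
roll [ 0.3603 -0.088   0.042 ]
jar [0.7312 0.0874 0.075 ]
yellow [0.5907 0.286  0.15  ]
blue [0.3265 0.3712 0.15  ]
top 1075 ((0.4433281719684601, 0.3176467716693878), (0.08916983008384705, 0.10916123539209366), 17.31212615966797)
scene 640 ((0.44361308217048645, 0.31810471415519714), (0.08951596915721893, 0.11253142356872559), 16.41499900817871)
```

Emit:
{"op": "step_arm", "data": {
  "series": [
    [[1,0.5,-0.7,0,0,0,0.6],[1,0.5,-1,0,0,0,0.58],[1,0.53,-1,0,0,0,0],[1,0.53,-1,0,0,0,0],[1,0.53,-1,0,0,0,0],[1,0.53,-1,0,0,0,0],[1,0.53,-1,0,0,0,0],[1,0.53,-1,0,0,0,0],[1,0.53,-1,0,0,0,0],[1,0.53,-1,0,0,0,0],[1,0.53,-1,0,0,0,0],[1,0.53,-1,0,0,0,0],[1,0.53,-1,0,0,0,0],[1,0.53,-1,0,0,0,0],[1,0.53,-1,0,0,0,0],[1,0.53,-1,0,0,0,0],[1,0.53,-1,0,0,0,0],[1,0.53,-1,0,0,0,0],[1,0.53,-1,0,0,0,0],[1,0.53,-1,0,0,0,0]]
  ],
  "newtons": 30
}}

```text
time_s: 2.9
ee_pos: [0.365, -0.1064, 0.232]
tool_rot: [[0.96, 0.281, 0.004], [0.281, -0.96, -0.005], [0.002, 0.006, -1.0]]
ft_force: [1.0, -1.1, 0.1]
opening: 0.0852
```

Emit:
{"op": "step_arm", "data": {
  "series": [
    [[1,0.51,-1,0.1,0,0,-0.09],[1,0.51,-1,0.1,0,0,0],[1,0.51,-1,0.1,0,0,0],[1,0.51,-1,0.1,0,0,0],[1,0.51,-1,0.1,0,0,0],[1,0.51,-1,0.1,0,0,0],[1,0.51,-1,0.1,0,0,0],[1,0.51,-1,0.1,0,0,0],[1,0.51,-1,0.1,0,0,0],[1,0.51,-1,0.1,0,0,0],[1,0.51,-1,0.1,0,0,0],[1,0.51,-1,0.1,0,0,0],[1,0.51,-1,0.1,0,0,0],[1,0.51,-1,0.1,0,0,0],[1,0.51,-1,0.1,0,0,0],[1,0.51,-1,0.1,0,0,0],[1,0.5,-0.9,0.1,0,0,0],[1,0.4,-0.6,0,0,0,0],[1,0.2,-0.3,0,0,0,0],[1,0,0,0,0,0,0]]
  ]
}}

```text
time_s: 4.9
ee_pos: [0.4412, 0.3069, 0.1977]
tool_rot: [[0.956, 0.294, 0.012], [0.294, -0.956, -0.006], [0.01, 0.009, -1.0]]
ft_force: [0.3, -1.6, -0.1]
opening: 0.0854
```

```bash
cat > go.py <<'E'
from h import *
import sys
def togo(x,y,z,yaw):
    s=readout.read_state(); R=np.array(s['tool_rot']); p=np.array(s['ee_pos'])
    d=R.T@(np.array([x,y,z])-p)
    a=np.radians(yaw); T=np.array([[np.cos(a),np.sin(a),0],[np.sin(a),-np.cos(a),0],[0,0,-1]])
    rv=cv2.Rodrigues(R.T@T)[0].ravel()
    print('t',s['time_s'],'pos',np.round(p,4),'open',round(float(s['opening']),4),'F',np.round(s['ft_force'],1))
    print('shift units',np.round(d/.02,2),'turn units',np.round(np.degrees(rv)/8,2))
if __name__=='__main__': togo(*map(float,sys.argv[1:]))
E
python3 go.py .445 .3165 .091 17
```

```text
t 4.9 pos [0.4412 0.3069 0.1977] open 0.0854 F [ 0.3 -1.6 -0.1]
shift units [ 0.27 -0.45  5.33] turn units [ 0.06 -0.07  0.01]
```

Emit:
{"op": "step_arm", "data": {
  "series": [
    [[1,0.14,-0.22,0.2,0.06,-0.07,0.01],[1,0.13,-0.22,0.5,0,0,0],[1,0,0,0.8,0,0,0],[1,0,0,0.9,0,0,0],[1,0,0,0.9,0,0,0],[1,0,0,0.9,0,0,0],[1,0,0,0.6,0,0,0],[1,0,0,0.3,0,0,0],[1,0,0,0,0,0,0]]
  ]
}}

```text
time_s: 5.8
ee_pos: [0.4449, 0.3134, 0.0883]
tool_rot: [[0.958, 0.287, -0.002], [0.287, -0.958, -0.002], [-0.002, 0.002, -1.0]]
ft_force: [-0.5, 0.0, 0.1]
opening: 0.0856
```

```bash
python3 go.py .445 .3165 .091 17
python3 - <<'E'
from h import *
o=[]
for n in ['scene','top']:
    p,d=viewer.read_camera(n); np.savez(f'{n}1.npz',p=p,d=d)
    c=p[90:260,330:510] if n=='scene' else p[200:350,130:290]
    o.append(cv2.resize(c,(396,374),interpolation=cv2.INTER_CUBIC))
cv2.imwrite('pics/a1.png',cv2.hconcat(o))
E
```

```text
t 5.8 pos [0.4449 0.3134 0.0883] open 0.0856 F [-0.5  0.   0.1]
shift units [ 0.05 -0.15 -0.13] turn units [ 0.01  0.01 -0.04]
```

View pics/a1.png

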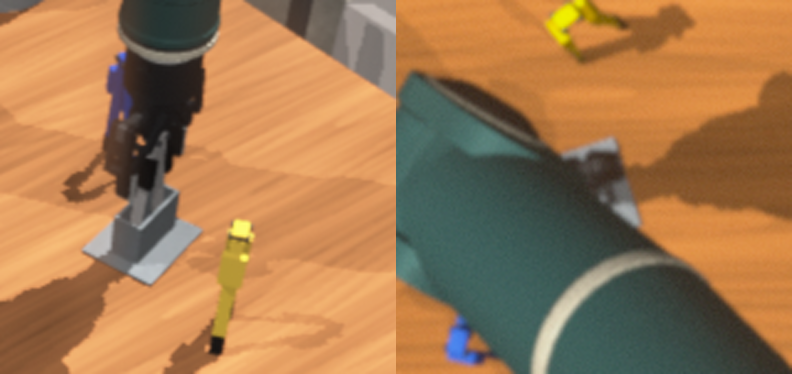

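The fingers straddle the steel tongs in the holder (left crop, around (150,160)). Next I close to 42 mm.

Emit:
{"op": "step_arm", "data": {
  "series": [
    [[0.6,0.05,-0.15,-0.13,0,0,-0.04],[0.3,0,0,0,0,0,0],[0.1,0,0,0,0,0,0],[0,0,0,0,0,0,0],[-0.02,0,0,0,0,0,0],[-0.02,0,0,0,0,0,0],[-0.02,0,0,0,0,0,0]]
  ],
  "newtons": 30
}}

```text
time_s: 6.6
ee_pos: [0.4468, 0.3178, 0.0947]
tool_rot: [[0.956, 0.292, 0.004], [0.292, -0.956, -0.0], [0.003, 0.001, -1.0]]
ft_force: [0.6, -0.5, 0.1]
opening: 0.0419
```

```bash
python3 go.py .445 .3165 .091 17
```

```text
t 6.6 pos [0.4468 0.3178 0.0947] open 0.0419 F [ 0.6 -0.5  0.1]
shift units [-0.1   0.04  0.19] turn units [ 0.01 -0.02  0.  ]
```

Emit:
{"op": "step_arm", "data": {
  "series": [
    [[-0.02,0,0,-0.2,0,0,0],[-0.02,0,0,-0.4,0,0,0],[-0.02,0,0,-0.5,0,0,0],[-0.02,0,0,-0.6,0,0,0],[-0.02,0,0,-0.6,0,0,0],[-0.02,0,0,-0.6,0,0,0],[-0.02,0,0,-0.5,0,0,0],[-0.02,0,0,-0.3,0,0,0],[-0.02,0,0,0,0,0,0]]
  ]
}}

```text
time_s: 7.5
ee_pos: [0.4466, 0.3182, 0.1768]
tool_rot: [[0.956, 0.293, 0.005], [0.293, -0.956, 0.001], [0.005, 0.001, -1.0]]
ft_force: [0.2, -0.6, -1.2]
opening: 0.042
```

```bash
python3 go.py .5675 -.0345 .098 17
python3 - <<'E'
from h import *
p,d=viewer.read_camera('scene'); np.savez('scene2.npz',p=p,d=d)
cv2.imwrite('pics/a2.png',cv2.resize(p[60:260,310:510],None,fx=3,fy=3,interpolation=cv2.INTER_CUBIC))
E
```

```text
t 7.5 pos [0.4466 0.3182 0.1768] open 0.042 F [ 0.2 -0.6 -1.2]
shift units [ 0.6  18.63  3.95] turn units [ 0.   -0.04  0.  ]
```

View pics/a2.png

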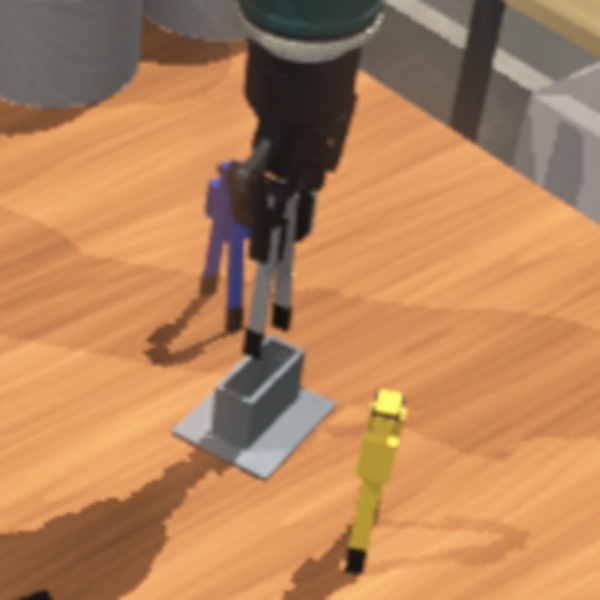

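Emit:
{"op": "step_arm", "data": {
  "series": [
    [[-0.02,0,0.4,0,0,-0.04,0],[-0.02,0,0.7,0,0,0,0],[-0.02,0.04,1,0,0,0,0],[-0.02,0.04,1,0,0,0,0],[-0.02,0.04,1,0,0,0,0],[-0.02,0.04,1,0,0,0,0],[-0.02,0.04,1,0,0,0,0],[-0.02,0.04,1,0,0,0,0],[-0.02,0.04,1,0,0,0,0],[-0.02,0.04,1,0,0,0,0],[-0.02,0.04,1,0,0,0,0],[-0.02,0.04,1,0,0,0,0],[-0.02,0.04,1,0,0,0,0],[-0.02,0.04,1,0,0,0,0],[-0.02,0.04,1,0,0,0,0],[-0.02,0.04,1,0,0,0,0],[-0.02,0,0.9,0,0,0,0],[-0.02,0,0.7,0,0,0,0],[-0.02,0,0.4,0,0,0,0],[-0.02,0,0,0,0,0,0]]
  ]
}}

```text
time_s: 9.55
ee_pos: [0.5555, -0.0436, 0.1669]
tool_rot: [[0.96, 0.28, -0.018], [0.28, -0.96, -0.006], [-0.019, 0.001, -1.0]]
ft_force: [-0.2, 0.1, -0.7]
opening: 0.0417
```

```bash
python3 go.py .5675 -.0345 .098 17
python3 - <<'E'
from h import *
for n,(a,b,c,d_) in dict(scene=(200,340,230,370),top=(150,290,280,420)).items():
    p,d=viewer.read_camera(n); np.savez(f'{n}3.npz',p=p,d=d)
    cv2.imwrite(f'pics/a3{n}.png',cv2.resize(p[a:b,c:d_],None,fx=4,fy=4,interpolation=cv2.INTER_CUBIC))
E
```

```text
t 9.55 pos [ 0.5555 -0.0436  0.1669] open 0.0417 F [-0.2  0.1 -0.7]
shift units [ 0.77 -0.27  3.43] turn units [ 0.01  0.14 -0.09]
```

View pics/a3scene.png

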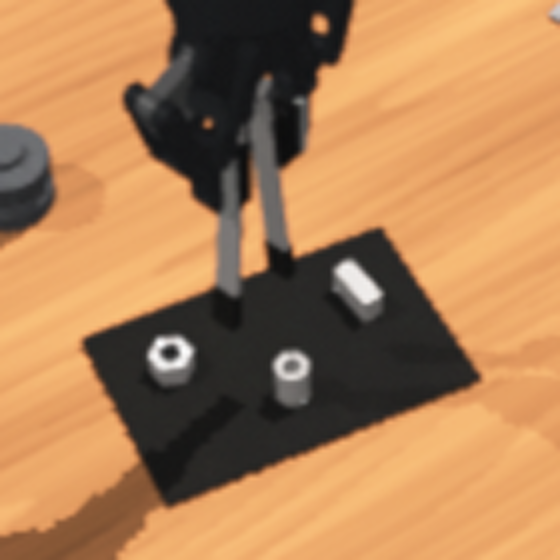

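View pics/a3top.png

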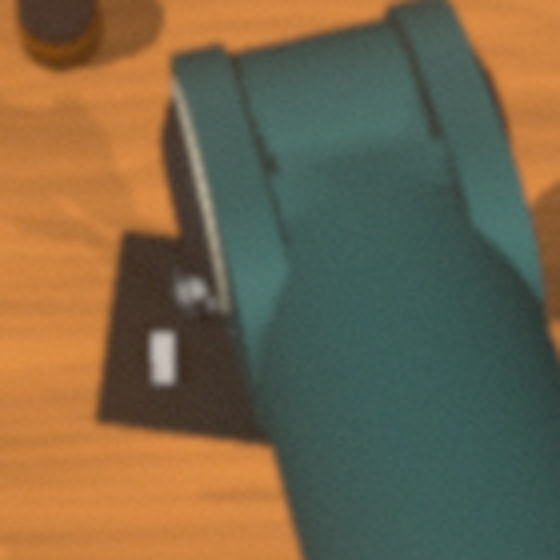

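Emit:
{"op": "step_arm", "data": {
  "series": [
    [[-0.02,0.4,-0.14,0.3,0.01,0.14,-0.09],[-0.02,0.37,-0.13,0.5,0,0,0],[-0.02,0,0,0.5,0,0,0],[-0.02,0,0,0.2,0,0,0],[-0.02,0,0,0,0,0,0]]
  ]
}}

```text
time_s: 10.15
ee_pos: [0.5691, -0.0279, 0.1337]
tool_rot: [[0.954, 0.299, 0.001], [0.299, -0.954, 0.003], [0.002, -0.002, -1.0]]
ft_force: [-0.0, -0.6, -0.2]
opening: 0.042
```

```bash
cat > tip.py <<'E'
from go import *
import sys
i=sys.argv[1]; togo(*map(float,sys.argv[2:6]))
n='scene'; p,d=viewer.read_camera(n); np.savez(f'{n}{i}.npz',p=p,d=d)
a,b=int(sys.argv[6]),int(sys.argv[7]) # crop center
c=p[b-60:b+60,a-70:a+70]; cv2.imwrite(f'pics/b{i}.png',cv2.resize(c,None,fx=5,fy=5,interpolation=cv2.INTER_CUBIC))
s=readout.read_state(); P=np.array(s['ee_pos']); R=np.array(s['tool_rot'])
W=cloud(n,d); Q=(W-P)@R  # tool coords
for lo,hi in [(.035,.055),(.055,.07),(.07,.082),(.082,.10)]:
    m=(Q[...,2]>lo)&(Q[...,2]<hi)&(abs(Q[...,0])<.03)&(abs(Q[...,1])<.04)
    for sg in (-1,1):
        q=Q[m&(np.sign(Q[...,1])==sg)]
        if len(q)>3: print(lo,sg,len(q),np.round(np.percentile(q,5,axis=0),4),np.round(np.percentile(q,95,axis=0),4))
E
python3 tip.py 4 .5675 -.0345 .098 17 300 265
```

```text
t 10.15 pos [ 0.5691 -0.0279  0.1337] open 0.042 F [-0.  -0.6 -0.2]
shift units [-0.18  0.29  1.78] turn units [-0.02 -0.01  0.05]
0.035 -1 33 [-0.0087 -0.0153  0.0363] [ 0.0058 -0.0117  0.0526]
0.035 1 50 [-0.0093  0.0171  0.0357] [0.0043 0.0212 0.0539]
0.055 -1 27 [-0.0082 -0.0181  0.057 ] [ 0.0039 -0.0141  0.0682]
0.055 1 42 [-0.0086  0.0184  0.0555] [0.0052 0.0247 0.0693]
0.07 -1 28 [-0.0078 -0.0204  0.0706] [ 0.0047 -0.0142  0.0814]
0.07 1 30 [-0.0097  0.019   0.0705] [0.0045 0.0252 0.0814]
0.082 -1 13 [-0.0076 -0.02    0.0844] [ 0.0042 -0.0159  0.0896]
0.082 1 17 [-0.0081  0.0182  0.0833] [0.0041 0.0253 0.0911]
```

View pics/b4.png

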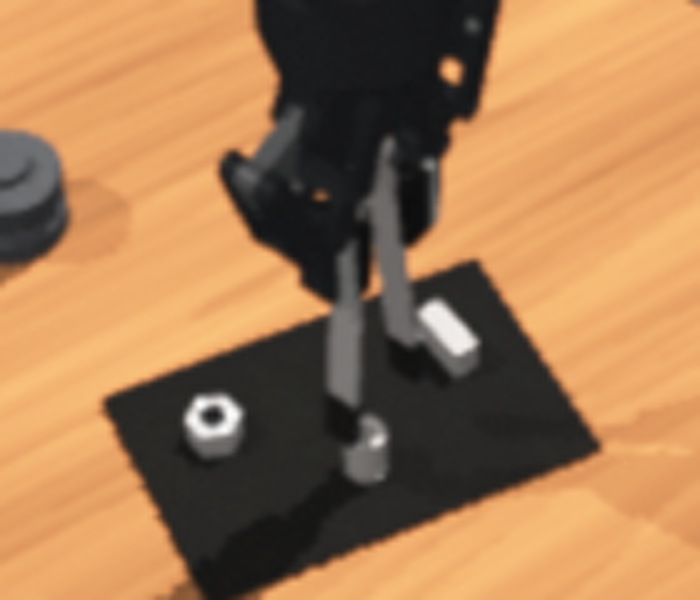

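Emit:
{"op": "step_arm", "data": {
  "series": [
    [[-0.02,-0.12,0.25,0,-0.02,-0.01,0.05],[-0.02,0,0,0,0,0,0]]
  ]
}}

```text
time_s: 10.4
ee_pos: [0.5683, -0.0341, 0.1342]
tool_rot: [[0.956, 0.292, 0.001], [0.292, -0.956, -0.001], [0.001, 0.001, -1.0]]
ft_force: [-0.6, -0.0, -0.8]
opening: 0.0417
```

```bash
python3 go.py .568 -.0335 .098 17
```

```text
t 10.4 pos [ 0.5683 -0.0341  0.1342] open 0.0417 F [-0.6 -0.  -0.8]
shift units [-0.01 -0.04  1.81] turn units [ 0.01 -0.   -0.  ]
```

Emit:
{"op": "step_arm", "data": {
  "series": [
    [[-0.02,0,-0.03,0.25,0,0,0],[-0.02,0,0,0.4,0,0,0],[-0.02,0,0,0.4,0,0,0],[-0.02,0,0,0.35,0,0,0],[-0.02,0,0,0.2,0,0,0],[-0.02,0,0,0,0,0,0],[-0.02,0,0,0,0,0,0]]
  ]
}}

```text
time_s: 11.1
ee_pos: [0.568, -0.0339, 0.0992]
tool_rot: [[0.957, 0.291, 0.001], [0.291, -0.957, -0.001], [0.001, 0.001, -1.0]]
ft_force: [0.4, 0.2, 0.2]
opening: 0.042
```

```bash
python3 tip.py 5 .568 -.0335 .098 17 300 275
```

```text
t 11.1 pos [ 0.568  -0.0339  0.0992] open 0.042 F [0.4 0.2 0.2]
shift units [ 0.   -0.02  0.06] turn units [ 0.01 -0.   -0.01]
0.035 -1 31 [-0.0079 -0.0161  0.0364] [ 0.0045 -0.0123  0.0546]
0.035 1 41 [-0.009   0.0178  0.0363] [0.0038 0.022  0.0543]
0.055 -1 32 [-0.009  -0.0184  0.0574] [ 0.0054 -0.0031  0.0697]
0.055 1 37 [-0.0079  0.0171  0.0558] [0.0043 0.025  0.0698]
0.07 -1 49 [-0.0088 -0.0193  0.0705] [ 0.0054 -0.0006  0.079 ]
0.07 1 61 [-0.0089  0.0014  0.0706] [0.0064 0.0252 0.0817]
0.082 -1 278 [-0.0264 -0.0377  0.0856] [ 0.0278 -0.0023  0.0972]
0.082 1 409 [-0.0272  0.0032  0.0865] [0.027  0.0386 0.0986]
```

View pics/b5.png

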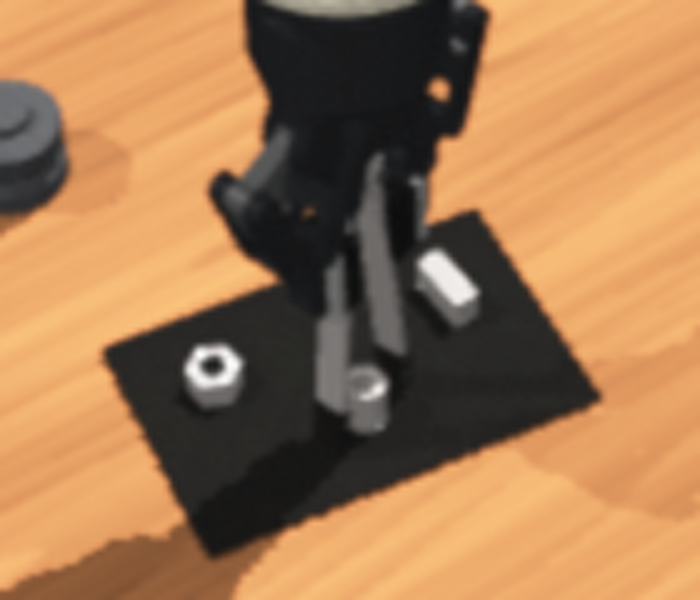

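Run:
```python
from h import *
z=np.load('scene5.npz'); d=z['d'];p=z['p']
s=readout.read_state(); P=np.array(s['ee_pos']); R=np.array(s['tool_rot'])
Q=(cloud('scene',d)-P)@R
m=(Q[...,2]>.068)&(Q[...,2]<.088)&(abs(Q[...,0])<.025)&(abs(Q[...,1])<.0125)
q=Q[m];print(len(q),np.percentile(q,[2,50,98],axis=0).round(4))
m2=m&(Q[...,2]<.0745);q=Q[m2];print(len(q),np.percentile(q,[2,50,98],axis=0).round(4))
# jaws
for lo,hi in[(.014,.03),(-.03,-.0135)]:
    m=(Q[...,2]>.066)&(Q[...,2]<.089)&(abs(Q[...,0])<.02)&(Q[...,1]>lo)&(Q[...,1]<hi)
    q=Q[m];print('jaw',len(q),np.percentile(q,[2,50,98],axis=0).round(4))
```

```text
86 [[-0.0091 -0.0069  0.0689]
 [ 0.0012  0.0016  0.0746]
 [ 0.0077  0.0107  0.0875]]
42 [[-0.0091 -0.0069  0.0689]
 [ 0.0002  0.0004  0.0723]
 [ 0.0069  0.0099  0.0743]]
jaw 51 [[-0.0098  0.0196  0.0667]
 [-0.0005  0.0241  0.0754]
 [ 0.0051  0.0265  0.0868]]
jaw 44 [[-0.0101 -0.0209  0.0679]
 [ 0.0003 -0.0167  0.0765]
 [ 0.0054 -0.014   0.0871]]
```

Emit:
{"op": "step_arm", "data": {
  "series": [
    [[-0.05,0,0,0.04,0,0,0],[-0.08,0,0,0,0,0,0],[-0.11,0,0,0,0,0,0],[-0.14,0,0,0,0,0,0],[-0.2,0,0,0,0,0,0],[-0.4,0,0,0,0,0,0],[-0.6,0,0,0,0,0,0],[-0.6,0,0,0,0,0,0]]
  ],
  "newtons": 30
}}

```text
time_s: 11.95
ee_pos: [0.5685, -0.034, 0.0993]
tool_rot: [[0.957, 0.291, 0.002], [0.291, -0.957, -0.001], [0.002, 0.002, -1.0]]
ft_force: [-1.1, 0.3, -2.2]
opening: 0.0353
```

```bash
python3 tip.py 6 .568 -.0335 .098 17 300 275
```

```text
t 11.95 pos [ 0.5685 -0.034   0.0993] open 0.0353 F [-1.1  0.3 -2.2]
shift units [-0.02 -0.03  0.06] turn units [ 0.01 -0.01 -0.01]
0.035 -1 33 [-0.0073 -0.0097  0.0372] [ 0.0052 -0.0056  0.0538]
0.035 1 40 [-0.0083  0.0118  0.0361] [0.0046 0.0153 0.054 ]
0.055 -1 36 [-0.0091 -0.0106  0.0555] [ 0.0045 -0.0021  0.0698]
0.055 1 32 [-0.0086  0.0107  0.0559] [0.0049 0.017  0.0695]
0.07 -1 29 [-0.0074 -0.0113  0.0706] [ 0.0048 -0.0006  0.0813]
0.07 1 45 [-0.0065  0.0014  0.0711] [0.007  0.0176 0.0816]
0.082 -1 279 [-0.0142 -0.0385  0.0912] [ 0.0285 -0.0025  0.0979]
0.082 1 436 [-0.0271  0.0034  0.0898] [0.0269 0.0386 0.0984]
```

View pics/b6.png

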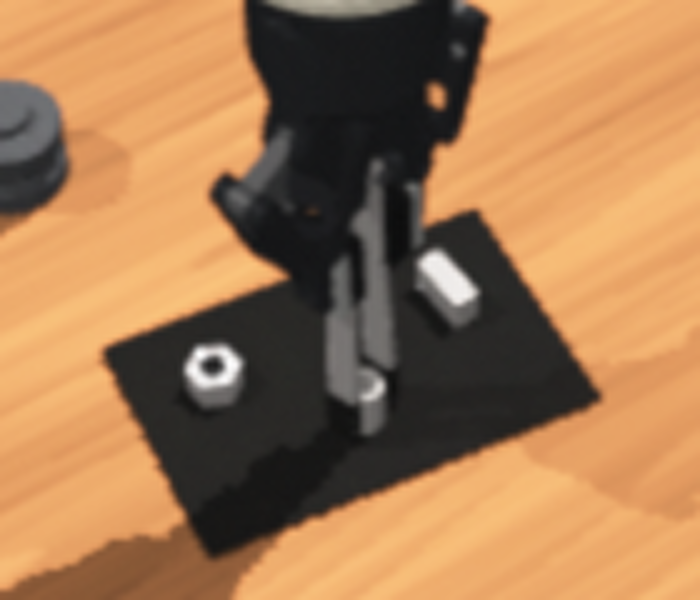

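Emit:
{"op": "step_arm", "data": {
  "series": [
    [[-0.6,0,0,-0.2,0,0,0],[-0.6,0,0,-0.3,0,0,0],[-0.6,0,0,-0.4,0,0,0],[-0.6,0,0,-0.5,0,0,0],[-0.6,0,0,-0.6,0,0,0],[-0.6,0,0,-0.6,0,0,0],[-0.6,0,0,-0.5,0,0,0],[-0.6,0,0,-0.3,0,0,0],[-0.6,0,0,-0.1,0,0,0],[-0.6,0,0,0,0,0,0]]
  ]
}}

```text
time_s: 13.0
ee_pos: [0.5689, -0.0338, 0.1773]
tool_rot: [[0.957, 0.291, 0.005], [0.291, -0.957, -0.002], [0.004, 0.003, -1.0]]
ft_force: [0.1, -0.7, -0.9]
opening: 0.0351
```

```bash
python3 tip.py 7 .5007 -.3000 .1473 17 300 245
```

```text
t 13.0 pos [ 0.5689 -0.0338  0.1773] open 0.0351 F [ 0.1 -0.7 -0.9]
shift units [-7.14 11.74  1.51] turn units [ 0.02 -0.03 -0.01]
0.035 -1 41 [-0.0069 -0.0089  0.0364] [ 0.0048 -0.0057  0.0542]
0.035 1 42 [-0.0072  0.0122  0.0362] [0.0045 0.016  0.0547]
0.055 -1 41 [-0.0079 -0.0122  0.0557] [ 0.0052 -0.003   0.0696]
0.055 1 36 [-0.0083  0.005   0.0558] [0.005  0.0173 0.0691]
0.07 -1 37 [-0.0072 -0.0135  0.0703] [ 0.0059 -0.0006  0.0797]
0.07 1 51 [-0.0086  0.0009  0.0704] [0.0063 0.0175 0.0813]
0.082 -1 14 [-0.007  -0.0123  0.083 ] [ 0.0061 -0.0011  0.0905]
0.082 1 40 [-0.0084  0.0027  0.0824] [0.0067 0.0174 0.0926]
```

View pics/b7.png

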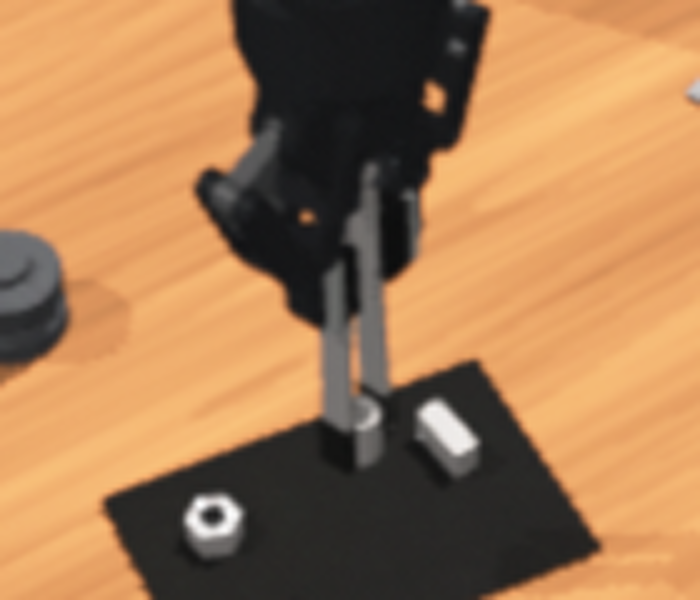

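Emit:
{"op": "step_arm", "data": {
  "series": [
    [[-0.6,-0.24,0.4,0,0.02,-0.03,0],[-0.6,-0.43,0.7,0,0,0,0],[-0.6,-0.58,0.95,0,0,0,0],[-0.6,-0.58,0.95,0,0,0,0],[-0.6,-0.58,0.95,0,0,0,0],[-0.6,-0.58,0.95,0,0,0,0],[-0.6,-0.58,0.95,0,0,0,0],[-0.6,-0.58,0.95,0,0,0,0],[-0.6,-0.58,0.95,0,0,0,0],[-0.6,-0.58,0.95,0,0,0,0],[-0.6,-0.58,0.95,0,0,0,0],[-0.6,-0.48,0.8,0,0,0,0],[-0.6,-0.36,0.55,0,0,0,0],[-0.6,-0.18,0.3,0,0,0,0],[-0.6,0,0,0,0,0,0],[-0.6,0,0,0,0,0,0]]
  ]
}}

```text
time_s: 14.65
ee_pos: [0.4919, -0.3071, 0.1693]
tool_rot: [[0.957, 0.288, -0.015], [0.289, -0.957, 0.006], [-0.013, -0.01, -1.0]]
ft_force: [-1.1, -0.3, -0.6]
opening: 0.0355
```

```bash
python3 go.py .5007 -.3000 .1473 17
```

```text
t 14.65 pos [ 0.4919 -0.3071  0.1693] open 0.0355 F [-1.1 -0.3 -0.6]
shift units [ 0.54 -0.2   1.09] turn units [-0.07  0.09 -0.03]
```

Emit:
{"op": "step_arm", "data": {
  "series": [
    [[-0.6,0.3,-0.12,0.1,-0.07,0.09,-0.03],[-0.6,0.2,-0.05,0.3,0,0,0],[-0.6,0,0,0.3,0,0,0],[-0.6,0,0,0.1,0,0,0],[-0.6,0,0,0,0,0,0],[-0.6,0,0,0,0,0,0]]
  ]
}}

```text
time_s: 15.25
ee_pos: [0.5025, -0.297, 0.1515]
tool_rot: [[0.955, 0.297, 0.001], [0.297, -0.955, 0.001], [0.001, -0.001, -1.0]]
ft_force: [-0.3, 0.2, -1.0]
opening: 0.0349
```

```bash
python3 tip.py 8 .5007 -.3000 .1473 17 170 300
```

```text
t 15.25 pos [ 0.5025 -0.297   0.1515] open 0.0349 F [-0.3  0.2 -1. ]
shift units [-0.13  0.12  0.21] turn units [-0.   -0.01  0.04]
0.035 -1 35 [-0.0074 -0.0104  0.036 ] [ 0.0058 -0.007   0.0533]
0.035 1 38 [-0.0069  0.0107  0.0356] [0.006  0.0148 0.0526]
0.055 -1 29 [-0.0078 -0.0121  0.0563] [ 0.005  -0.0061  0.0692]
0.055 1 38 [-0.008   0.0045  0.0566] [0.0055 0.017  0.069 ]
0.07 -1 49 [-0.0086 -0.013   0.0703] [ 0.0053 -0.0008  0.081 ]
0.07 1 65 [-0.008   0.0007  0.0706] [0.0071 0.0168 0.0815]
0.082 -1 290 [-0.021  -0.0387  0.0883] [ 0.0274 -0.0018  0.0999]
0.082 1 372 [-0.0266  0.0037  0.0879] [0.0267 0.038  0.0998]
```

View pics/b8.png

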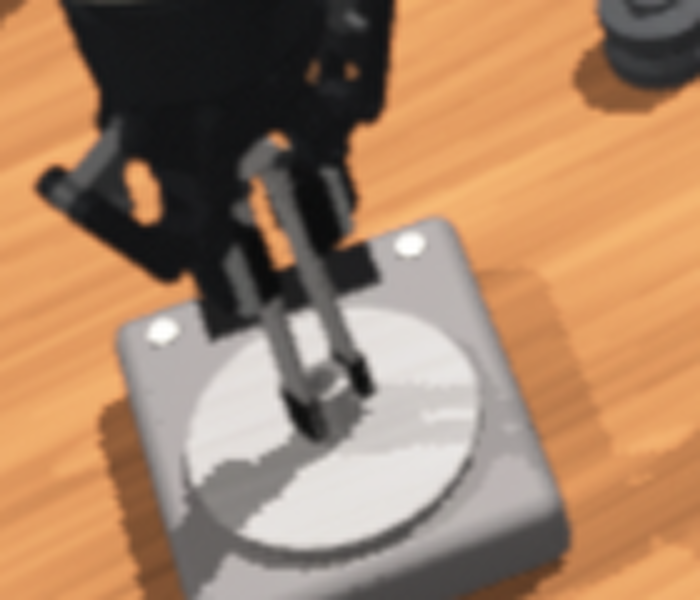

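The bush hangs between the jaws over the middle of the pan (crop (330,390)). I'll lower it in small steps and watch the force.

Emit:
{"op": "step_arm", "data": {
  "series": [
    [[-0.6,0,0,0.08,0,-0.01,0],[-0.6,0,0,0.06,0,0,0],[-0.6,0,0,0,0,0,0]]
  ]
}}

```text
time_s: 15.6
ee_pos: [0.5025, -0.2975, 0.1489]
tool_rot: [[0.955, 0.297, 0.0], [0.297, -0.955, 0.0], [0.0, 0.0, -1.0]]
ft_force: [0.3, 1.1, -1.6]
opening: 0.0353
```

```bash
python3 go.py .5025 -.2970 .1473 17.2
```

```text
t 15.6 pos [ 0.5025 -0.2975  0.1489] open 0.0353 F [ 0.3  1.1 -1.6]
shift units [ 0.01 -0.02  0.08] turn units [ 0.   -0.    0.01]
```

Emit:
{"op": "step_arm", "data": {
  "series": [
    [[-0.6,0,0,0.05,0,0,0],[-0.6,0,0,0.03,0,0,0],[-0.6,0,0,0,0,0,0]]
  ]
}}

```text
time_s: 15.9
ee_pos: [0.5025, -0.2976, 0.1472]
tool_rot: [[0.955, 0.297, 0.0], [0.297, -0.955, -0.0], [0.0, 0.0, -1.0]]
ft_force: [-0.1, -0.3, -1.6]
opening: 0.0353
```

```bash
python3 go.py .5025 -.2970 .1473 17.2
```

```text
t 15.9 pos [ 0.5025 -0.2976  0.1472] open 0.0353 F [-0.1 -0.3 -1.6]
shift units [ 0.01 -0.03 -0.  ] turn units [ 0.   -0.    0.01]
```

Emit:
{"op": "step_arm", "data": {
  "series": [
    [[-0.6,0,0,0.04,0,0,0],[-0.6,0,0,0,0,0,0]]
  ]
}}

```text
time_s: 16.1
ee_pos: [0.5027, -0.2977, 0.1467]
tool_rot: [[0.955, 0.297, 0.001], [0.297, -0.955, -0.0], [0.001, 0.001, -1.0]]
ft_force: [-0.1, -0.0, -1.4]
opening: 0.0353
```

```bash
for i in 1; do python3 go.py .5025 -.2970 .1473 17.2; done
python3 - <<'E'
from h import *
z=viewer.read_camera('scene'); d=z[1]
s=readout.read_state(); P=np.array(s['ee_pos']); R=np.array(s['tool_rot']); W=cloud('scene',d)
c=P+R@np.array([-.001,.002,0])
m=(abs((W-c)@R)[...,1]<.008)&(abs((W-c)@R)[...,0]<.012)&(W[...,2]>.05)&(W[...,2]<.09)
print(np.percentile(W[m],[2,50,98],axis=0).round(4), s['ft_force'].round(2))
m=(np.hypot(W[...,0]-.5,W[...,1]+.3)<.05)&(W[...,2]>.045)&(W[...,2]<.058); print(np.median(W[m][:,2]))
E
```

```text
t 16.1 pos [ 0.5027 -0.2977  0.1467] open 0.0353 F [-0.1 -0.  -1.4]
shift units [ 0.   -0.04 -0.03] turn units [ 0.01 -0.    0.01]
[[ 0.4929 -0.3055  0.0506]
 [ 0.5077 -0.2992  0.0675]
 [ 0.5134 -0.2914  0.0778]] [ 0.09 -0.01 -1.58]
0.05232489118533631
```

Emit:
{"op": "step_arm", "data": {
  "series": [
    [[-0.6,0,0,0.04,0,0,0],[-0.6,0,0,0,0,0,0],[-0.6,0,0,0.03,0,0,0],[-0.6,0,0,0,0,0,0]]
  ]
}}

```text
time_s: 16.55
ee_pos: [0.5029, -0.2977, 0.1457]
tool_rot: [[0.955, 0.297, 0.001], [0.297, -0.955, -0.001], [0.001, 0.001, -1.0]]
ft_force: [0.4, 0.0, 0.6]
opening: 0.0354
```

```bash
python3 go.py .5025 -.2970 .1473 17.2
```

```text
t 16.55 pos [ 0.5029 -0.2977  0.1457] open 0.0354 F [0.4 0.  0.6]
shift units [-0.01 -0.04 -0.08] turn units [ 0.01 -0.01  0.01]
```

Emit:
{"op": "step_arm", "data": {
  "series": [
    [[-0.6,0,0,0.03,0,0,0],[-0.6,0,0,0,0,0,0]]
  ]
}}

```text
time_s: 16.75
ee_pos: [0.503, -0.2977, 0.1452]
tool_rot: [[0.955, 0.297, 0.002], [0.297, -0.955, -0.001], [0.001, 0.001, -1.0]]
ft_force: [0.6, 0.4, 1.1]
opening: 0.0359
```

```bash
python3 go.py .5025 -.2970 .1473 17.2
```

```text
t 16.75 pos [ 0.503  -0.2977  0.1452] open 0.0359 F [0.6 0.4 1.1]
shift units [-0.01 -0.04 -0.11] turn units [ 0.01 -0.01  0.01]
```

Emit:
{"op": "step_arm", "data": {
  "series": [
    [[-0.16,0,0,0,0,0,0],[-0.14,0,0,0,0,0,0],[-0.11,0,0,0,0,0,0],[-0.08,0,0,0,0,0,0],[-0.05,0,0,0,0,0,0],[-0.02,0,0,0,0,0,0],[-0.02,0,0,0,0,0,0]]
  ]
}}

```text
time_s: 17.45
ee_pos: [0.5026, -0.2976, 0.1444]
tool_rot: [[0.955, 0.297, 0.001], [0.297, -0.955, -0.0], [0.001, 0.0, -1.0]]
ft_force: [-0.5, 0.4, -1.8]
opening: 0.0418
```

```bash
python3 tip.py 9 .5025 -.2970 .1473 17.2 170 300
```

```text
t 17.45 pos [ 0.5026 -0.2976  0.1444] open 0.0418 F [-0.5  0.4 -1.8]
shift units [ 0.01 -0.03 -0.15] turn units [ 0.   -0.    0.01]
0.035 -1 27 [-0.0071 -0.017   0.0371] [ 0.0047 -0.0126  0.053 ]
0.035 1 40 [-0.0073  0.0176  0.0366] [0.005  0.021  0.0539]
0.055 -1 42 [-0.0081 -0.0193  0.0555] [ 0.005  -0.0015  0.0698]
0.055 1 61 [-0.0084  0.0012  0.0565] [0.0058 0.0235 0.0692]
0.07 -1 41 [-0.0091 -0.0193  0.0707] [ 0.0063 -0.0004  0.0805]
0.07 1 66 [-0.0077  0.0013  0.0708] [0.0072 0.0243 0.081 ]
0.082 -1 404 [-0.0275 -0.0383  0.0881] [ 0.0282 -0.0026  0.0947]
0.082 1 466 [-0.0254  0.0026  0.0871] [0.0276 0.0384 0.095 ]
```

View pics/b9.png

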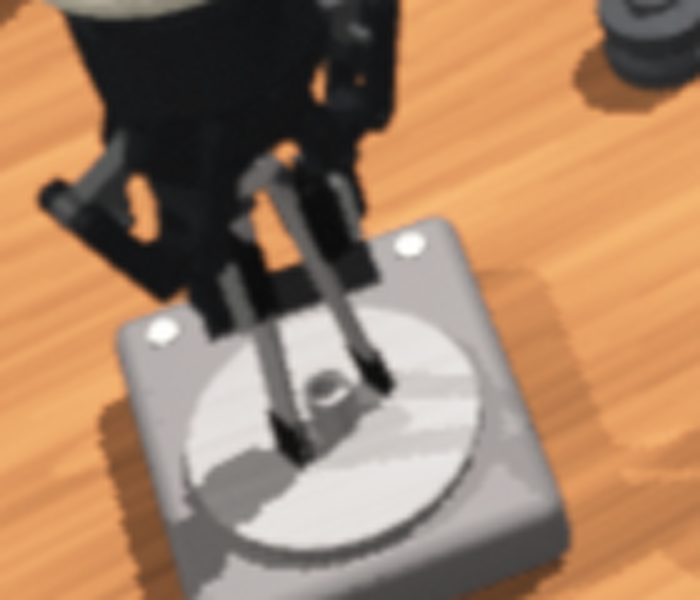

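Emit:
{"op": "step_arm", "data": {
  "series": [
    [[-0.02,0,0,-0.2,0,0,0],[-0.02,0,0,-0.4,0,0,0],[-0.02,0,0,-0.6,0,0,0],[-0.02,0,0,-0.7,0,0,0],[-0.02,0,0,-0.6,0,0,0],[-0.02,0,0,-0.3,0,0,0],[-0.02,0,0,0,0,0,0]]
  ]
}}

```text
time_s: 18.2
ee_pos: [0.5031, -0.2978, 0.2072]
tool_rot: [[0.955, 0.297, 0.003], [0.297, -0.955, -0.002], [0.002, 0.002, -1.0]]
ft_force: [-0.2, 0.2, -1.0]
opening: 0.0415
```

```bash
python3 go.py .4455 .318 .2 17
```

```text
t 18.2 pos [ 0.5031 -0.2978  0.2072] open 0.0415 F [-0.2  0.2 -1. ]
shift units [  6.39 -30.26   0.3 ] turn units [ 0.02 -0.01  0.03]
```

Emit:
{"op": "step_arm", "data": {
  "series": [
    [[-0.02,0.08,-0.4,0,0.02,-0.01,0.03],[-0.02,0.15,-0.7,0,0,0,0],[-0.02,0.21,-1,0,0,0,0],[-0.02,0.21,-1,0,0,0,0],[-0.02,0.21,-1,0,0,0,0],[-0.02,0.21,-1,0,0,0,0],[-0.02,0.21,-1,0,0,0,0],[-0.02,0.21,-1,0,0,0,0],[-0.02,0.21,-1,0,0,0,0],[-0.02,0.21,-1,0,0,0,0],[-0.02,0.21,-1,0,0,0,0],[-0.02,0.21,-1,0,0,0,0],[-0.02,0.21,-1,0,0,0,0],[-0.02,0.21,-1,0,0,0,0],[-0.02,0.21,-1,0,0,0,0],[-0.02,0.21,-1,0,0,0,0],[-0.02,0.21,-1,0,0,0,0],[-0.02,0.21,-1,0,0,0,0],[-0.02,0.21,-1,0,0,0,0],[-0.02,0.21,-1,0,0,0,0]]
  ]
}}

```text
time_s: 20.2
ee_pos: [0.4499, 0.1242, 0.1995]
tool_rot: [[0.953, 0.302, -0.015], [0.303, -0.953, 0.003], [-0.013, -0.007, -1.0]]
ft_force: [-0.0, -1.1, -0.9]
opening: 0.042
```

```bash
python3 go.py .4455 .318 .2 17
```

```text
t 20.2 pos [0.4499 0.1242 0.1995] open 0.042 F [-0.  -1.1 -0.9]
shift units [ 2.72 -9.3   0.01] turn units [-0.05  0.1   0.08]
```

Emit:
{"op": "step_arm", "data": {
  "series": [
    [[-0.02,0.3,-1,0,-0.05,0.1,0.08],[-0.02,0.3,-1,0,0,0,0],[-0.02,0.3,-1,0,0,0,0],[-0.02,0.3,-1,0,0,0,0],[-0.02,0.3,-1,0,0,0,0],[-0.02,0.3,-1,0,0,0,0],[-0.02,0.3,-0.9,0,0,0,0],[-0.02,0.2,-0.7,0,0,0,0],[-0.02,0.2,-0.5,0,0,0,0],[-0.02,0.1,-0.2,0,0,0,0],[-0.02,0,0,0,0,0,0]]
  ]
}}

```text
time_s: 21.3
ee_pos: [0.436, 0.3129, 0.1949]
tool_rot: [[0.953, 0.304, -0.006], [0.304, -0.953, -0.004], [-0.007, 0.001, -1.0]]
ft_force: [-0.0, -0.9, -0.8]
opening: 0.0415
```

```bash
python3 go.py .4455 .318 .175 17
```

```text
t 21.3 pos [0.436  0.3129 0.1949] open 0.0415 F [-0.  -0.9 -0.8]
shift units [ 0.54 -0.1   0.99] turn units [0.01 0.05 0.08]
```

Emit:
{"op": "step_arm", "data": {
  "series": [
    [[-0.02,0.28,-0.05,0.2,0.01,0.05,0.08],[-0.02,0.22,-0.05,0.4,0,0,0],[-0.02,0,0,0.3,0,0,0],[-0.02,0,0,0,0,0,0],[-0.02,0,0,0,0,0,0]]
  ]
}}

```text
time_s: 21.8
ee_pos: [0.4461, 0.3157, 0.1744]
tool_rot: [[0.957, 0.289, -0.0], [0.289, -0.957, -0.001], [-0.001, 0.001, -1.0]]
ft_force: [0.8, 0.1, -0.8]
opening: 0.0414
```

```bash
python3 tip.py 10 .4455 .318 .175 17 395 170
python3 - <<'E'
from h import *
z=np.load('scene10.npz'); W=cloud('scene',z['d'])
s=readout.read_state(); P=np.array(s['ee_pos']); R=np.array(s['tool_rot']); Q=(W-P)@R
m=(W[...,2]>.050)&(W[...,2]<.060)&(abs(Q[...,0])<.04)&(abs(Q[...,1])<.06)
q=Q[m]; print('rim in tool',len(q),np.percentile(q,[2,98],axis=0).round(4)); print(cv2.minAreaRect(q[:,:2].astype(np.float32)))
E
```

```text
t 21.8 pos [0.4461 0.3157 0.1744] open 0.0414 F [ 0.8  0.1 -0.8]
shift units [ 0.   -0.12 -0.03] turn units [ 0.01  0.01 -0.02]
0.035 -1 34 [-0.0081 -0.0177  0.0357] [ 0.0035 -0.0105  0.0533]
0.035 1 44 [-0.0085  0.0175  0.036 ] [0.0039 0.0228 0.0545]
0.055 -1 30 [-0.008  -0.019   0.0557] [ 0.0036 -0.0132  0.0692]
0.055 1 38 [-0.0091  0.0172  0.057 ] [0.0037 0.0268 0.0691]
0.07 -1 23 [-0.008  -0.0191  0.0703] [ 0.0043 -0.013   0.0809]
0.07 1 27 [-0.0079  0.0193  0.0716] [0.005  0.0276 0.0816]
0.082 -1 15 [-0.0081 -0.0216  0.0834] [ 0.0029 -0.013   0.0903]
0.082 1 16 [-0.0085  0.0209  0.0832] [0.0044 0.0266 0.0903]
rim in tool 186 [[-0.0205 -0.0417  0.1152]
 [ 0.015   0.0392  0.1241]]
((-0.0025445884093642235, -0.0027989931404590607), (0.08539439737796783, 0.03730176389217377), 88.58533477783203)
```

View pics/b10.png

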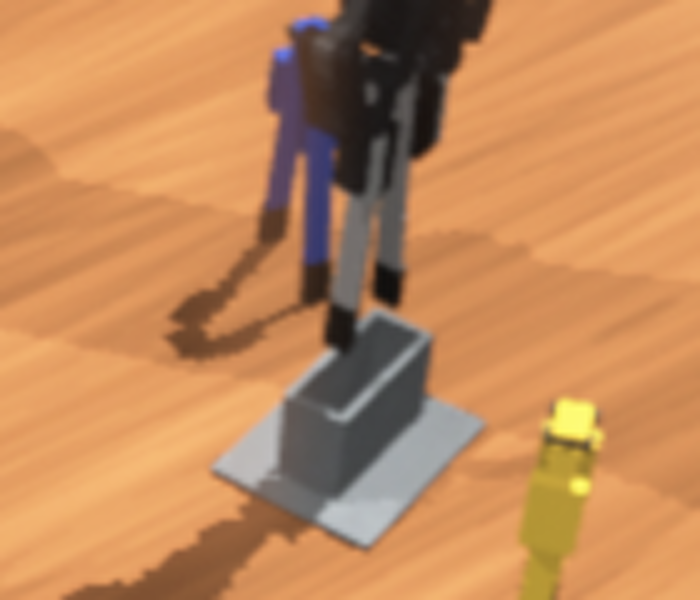

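Emit:
{"op": "step_arm", "data": {
  "series": [
    [[-0.02,-0.02,-0.12,0,0.01,0.01,-0.02],[-0.02,0,-0.1,0.2,0,0,0],[-0.02,0,0,0.4,0,0,0],[-0.02,0,0,0.4,0,0,0],[-0.02,0,0,0.4,0,0,0],[-0.02,0,0,0.2,0,0,0],[-0.02,0,0,0,0,0,0]]
  ]
}}

```text
time_s: 22.55
ee_pos: [0.4441, 0.3199, 0.1394]
tool_rot: [[0.956, 0.292, 0.001], [0.292, -0.956, 0.0], [0.001, 0.0, -1.0]]
ft_force: [-0.0, -0.5, -0.5]
opening: 0.0418
```

```bash
python3 tip.py 11 .4445 .320 .0957 17 395 180
```

```text
t 22.55 pos [0.4441 0.3199 0.1394] open 0.0418 F [-0.  -0.5 -0.5]
shift units [0.02 0.   2.19] turn units [ 0. -0. -0.]
0.035 -1 35 [-0.0093 -0.0163  0.0353] [ 0.0043 -0.0103  0.0538]
0.035 1 42 [-0.008   0.0173  0.0352] [0.0049 0.0231 0.0537]
0.055 -1 30 [-0.0085 -0.0187  0.0555] [ 0.004  -0.0124  0.0698]
0.055 1 35 [-0.0084  0.0194  0.0569] [0.0044 0.0265 0.0686]
0.07 -1 37 [-0.0123 -0.0324  0.0719] [ 0.0137 -0.0112  0.0818]
0.07 1 34 [-0.0165  0.0134  0.0717] [0.013  0.0309 0.0816]
0.082 -1 86 [-0.0156 -0.0359  0.0825] [ 0.0146 -0.0047  0.0975]
0.082 1 101 [-0.018   0.0048  0.0827] [0.0153 0.0383 0.0974]
```

View pics/b11.png

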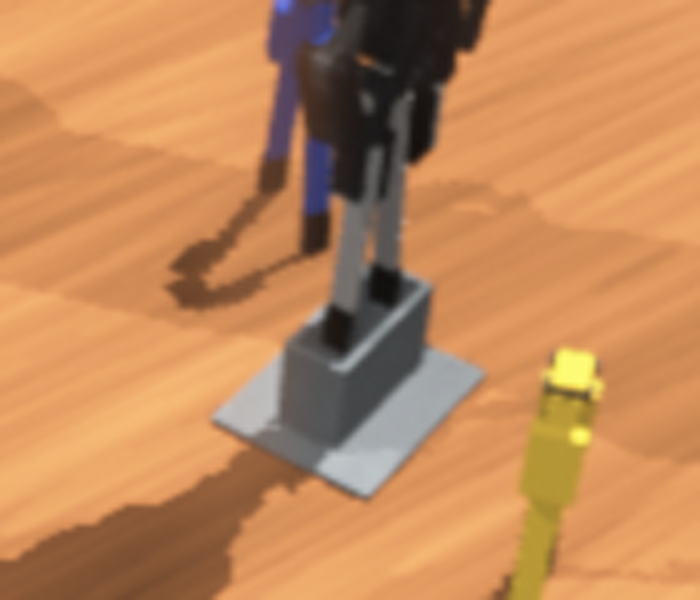

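Emit:
{"op": "step_arm", "data": {
  "series": [
    [[-0.02,0.02,0,0.3,0,0,0],[-0.02,0,0,0.4,0,0,0],[-0.02,0,0,0.5,0,0,0],[-0.02,0,0,0.4,0,0,0],[-0.02,0,0,0.2,0,0,0],[-0.02,0,0,0.08,0,0,0],[-0.02,0,0,0,0,0,0]]
  ]
}}

```text
time_s: 23.3
ee_pos: [0.4447, 0.3201, 0.0987]
tool_rot: [[0.956, 0.292, 0.001], [0.292, -0.956, 0.0], [0.001, -0.0, -1.0]]
ft_force: [-0.7, 0.1, -0.6]
opening: 0.0419
```

```bash
python3 go.py .4445 .320 .0957 17
```

```text
t 23.3 pos [0.4447 0.3201 0.0987] open 0.0419 F [-0.7  0.1 -0.6]
shift units [-0.01  0.    0.15] turn units [-0.   -0.01 -0.  ]
```

Emit:
{"op": "step_arm", "data": {
  "series": [
    [[-0.02,0,0,0.08,0,0,0],[-0.02,0,0,0.05,0,0,0],[-0.02,0,0,0,0,0,0]]
  ]
}}

```text
time_s: 23.6
ee_pos: [0.4449, 0.3203, 0.0964]
tool_rot: [[0.956, 0.292, 0.002], [0.292, -0.956, 0.001], [0.002, -0.0, -1.0]]
ft_force: [0.5, 0.1, -1.0]
opening: 0.0419
```

```bash
python3 go.py .4445 .320 .0945 17
```

```text
t 23.6 pos [0.4449 0.3203 0.0964] open 0.0419 F [ 0.5  0.1 -1. ]
shift units [-0.03  0.01  0.1 ] turn units [-0.   -0.01 -0.  ]
```

Emit:
{"op": "step_arm", "data": {
  "series": [
    [[-0.02,0,0,0.05,0,0,0],[-0.02,0,0,0.03,0,0,0],[-0.02,0,0,0,0,0,0]]
  ]
}}

```text
time_s: 23.9
ee_pos: [0.4451, 0.3204, 0.095]
tool_rot: [[0.956, 0.292, 0.002], [0.292, -0.956, 0.001], [0.002, -0.0, -1.0]]
ft_force: [-0.1, -0.1, -1.2]
opening: 0.0417
```

```bash
python3 go.py .4445 .320 .0945 17
```

```text
t 23.9 pos [0.4451 0.3204 0.095 ] open 0.0417 F [-0.1 -0.1 -1.2]
shift units [-0.03  0.01  0.03] turn units [-0.   -0.02 -0.  ]
```

Emit:
{"op": "step_arm", "data": {
  "series": [
    [[-0.02,0,0,0.05,0,0,0],[-0.02,0,0,0.03,0,0,0],[-0.02,0,0,0,0,0,0]]
  ]
}}

```text
time_s: 24.2
ee_pos: [0.4457, 0.3211, 0.0941]
tool_rot: [[0.956, 0.292, 0.004], [0.292, -0.956, 0.002], [0.004, -0.001, -1.0]]
ft_force: [-0.6, -0.8, -0.5]
opening: 0.0417
```

```bash
python3 go.py .4445 .320 .0945 17
```

```text
t 24.2 pos [0.4457 0.3211 0.0941] open 0.0417 F [-0.6 -0.8 -0.5]
shift units [-0.08  0.04 -0.02] turn units [-0.01 -0.03 -0.  ]
```

Emit:
{"op": "step_arm", "data": {
  "series": [
    [[0.05,-0.05,0.02,0,0,-0.03,0],[0.1,0,0,0,0,0,0],[0.2,0,0,0,0,0,0],[0.5,0,0,0,0,0,0],[0.9,0,0,0,0,0,0],[0.9,0,0,0,0,0,0],[0.9,0,0,0,0,0,0]]
  ]
}}

```text
time_s: 24.9
ee_pos: [0.4447, 0.3202, 0.0939]
tool_rot: [[0.956, 0.292, -0.001], [0.292, -0.956, 0.001], [-0.001, -0.001, -1.0]]
ft_force: [-0.3, -0.5, 0.0]
opening: 0.0814
```

```bash
python3 tip.py 12 .4445 .320 .19 17 395 180
```

```text
t 24.9 pos [0.4447 0.3202 0.0939] open 0.0814 F [-0.3 -0.5  0. ]
shift units [-0.01  0.   -4.81] turn units [-0.01  0.01 -0.  ]
0.035 -1 114 [-0.0155 -0.0349  0.0358] [ 0.0143 -0.0029  0.0535]
0.035 1 127 [-0.018   0.0057  0.0361] [0.0144 0.0387 0.0528]
0.055 -1 57 [-0.0177 -0.0351  0.0563] [ 0.015  -0.0039  0.0693]
0.055 1 43 [-0.0159  0.0004  0.0564] [0.0153 0.0393 0.0693]
0.07 -1 34 [-0.018  -0.0349  0.071 ] [ 0.0142 -0.0062  0.0818]
0.07 1 31 [0.0127 0.0018 0.0707] [0.0148 0.0374 0.0809]
0.082 -1 96 [-0.0163 -0.0373  0.0835] [ 0.0291 -0.0032  0.0917]
0.082 1 109 [-0.0204  0.0021  0.0847] [0.0289 0.0394 0.0922]
```

View pics/b12.png

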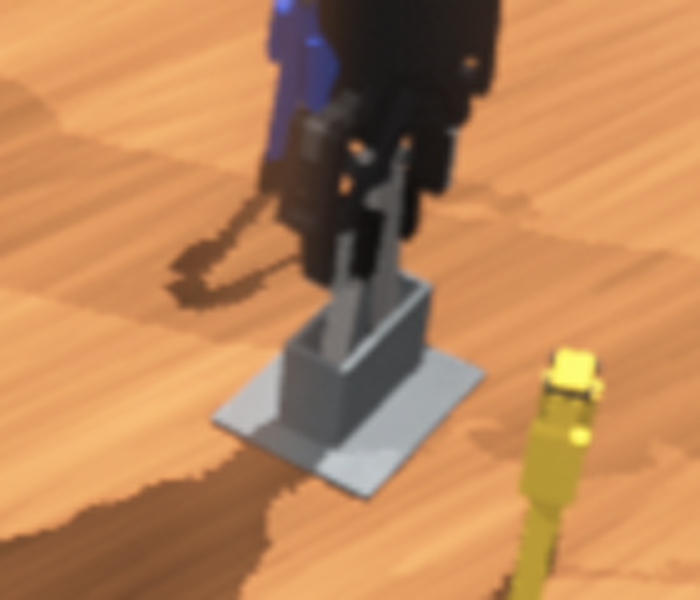

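Emit:
{"op": "step_arm", "data": {
  "series": [
    [[1,0,0,-0.2,0,0,0],[1,0,0,-0.4,0,0,0],[1,0,0,-0.7,0,0,0],[1,0,0,-0.9,0,0,0],[1,0,0,-0.9,0,0,0],[1,0,0,-0.9,0,0,0],[1,0,0,-0.9,0,0,0],[1,0,0,-0.7,0,0,0],[1,0,0.3,-0.3,0,0,0],[1,0,0.7,0,0,0,0],[1,0,1,0,0,0,0],[1,0,1,0,0,0,0],[1,0,1,0,0,0,0],[1,0,1,0,0,0,0],[1,0,1,0,0,0,0],[1,0,0.7,0,0,0,0],[1,0,0.3,0,0,0,0],[1,0,0,0,0,0,0]]
  ]
}}

```text
time_s: 26.75
ee_pos: [0.4865, 0.1783, 0.2247]
tool_rot: [[0.956, 0.293, 0.001], [0.293, -0.956, 0.001], [0.001, -0.001, -1.0]]
ft_force: [0.0, 0.0, -0.6]
opening: 0.0852
```

Run:
```python
from h import *
s=readout.read_state(); print(s['time_s'],s['ee_pos'],s['ft_force'])
for n in ['scene','top']:
    p,d=viewer.read_camera(n); np.savez(f'{n}20.npz',p=p,d=d); cv2.imwrite(f'pics/{n}20.png',p); W=cloud(n,d)
    def st(nm,c,r,lo,hi):
        q=W[(np.hypot(W[...,0]-c[0],W[...,1]-c[1])<r)&(W[...,2]>lo)&(W[...,2]<hi)]
        if len(q)>3: print(n,nm,len(q),np.round(cv2.minAreaRect(q[:,:2].astype(np.float32))[0]+cv2.minAreaRect(q[:,:2].astype(np.float32))[1],4),np.percentile(q[:,2],[2,98]).round(4))
    st('bush',(.501,-.298),.03,.060,.1); st('tongs top',(.445,.317),.06,.147,.17); st('plates',(.445,.317),.06,.095,.135)
p=cv2.imread('pics/scene20.png')
cv2.imwrite('pics/s20.png',cv2.hconcat([cv2.resize(p[110:240,340:470],(395,395),interpolation=cv2.INTER_CUBIC),cv2.resize(p[270:385,110:225],(395,395),interpolation=cv2.INTER_CUBIC)]))
```

```text
26.75 [0.48646479 0.17825504 0.22465625] [ 0.00201548  0.0215651  -0.60483586]
scene bush 109 [ 0.5023 -0.3001  0.0171  0.0177] [0.0606 0.0778]
scene tongs top 74 [0.4428 0.3151 0.0214 0.0257] [0.1475 0.157 ]
scene plates 263 [0.4444 0.3173 0.0253 0.0516] [0.0981 0.1334]
top bush 53 [ 0.4993 -0.3059  0.0343  0.0169] [0.0608 0.0809]
top tongs top 25 [0.4418 0.328  0.0193 0.0065] [0.1493 0.1549]
top plates 30 [0.4395 0.3347 0.0236 0.0087] [0.1056 0.1341]
```

View pics/s20.png

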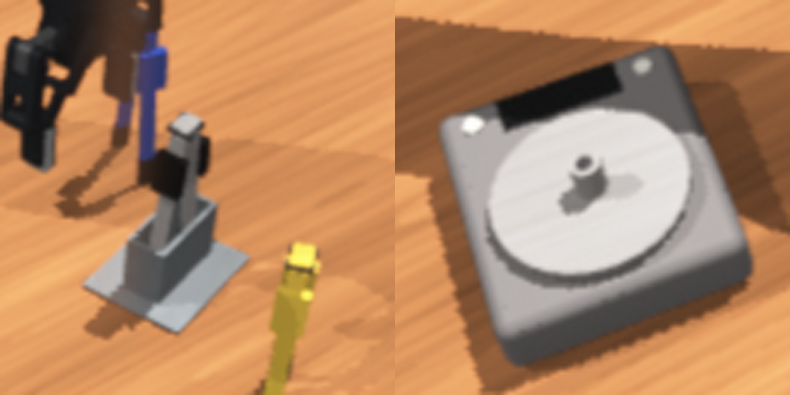

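View pics/top20.png

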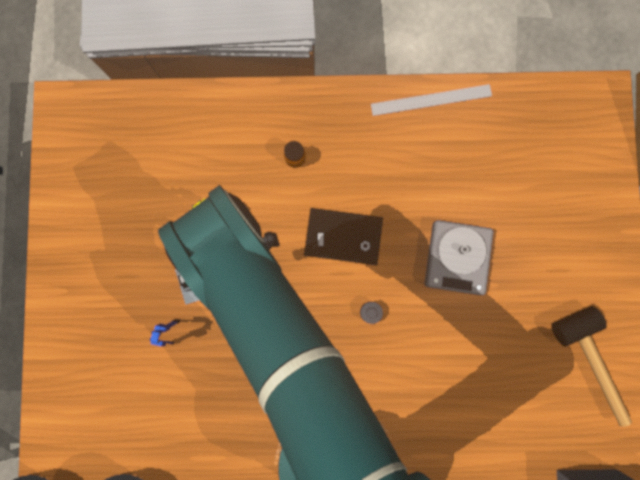

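The tongs stand upright in the holder (left crop, around (180,200)). The bush stands upright near the centre of the pan (right crop, around (588,175)), and the other things are where they were.

```bash
python3 -c "
from workcell import workorder; print(workorder.close_job())"
```

```text
the job is handed in; nothing more can be done
None
```

The bush now stands upright on the scale pan and the tongs are back in their holder, tips down. I handed the job in at about 27 s of the 51 s allowed. The arm gripped the steel tongs at 42 mm, picked up the bush by its sides, and lowered it until the pan took its weight. It then let go, returned the tongs, opened the gripper and backed away.

**Bush:** in the last scene picture it is upright at about (0.502, −0.300), within 3 mm of the pan's centre. Its top is at 0.078 m, where 0.076 m is expected.

**Tongs:** they stand upright in the holder at about (0.444, 0.317), top at about 0.154 m. The opening was clear of them before the arm left.

**Other things:** the nut, key, roll, jar and the two look-alike tongs look unmoved. I judged this by eye from the pictures and did not measure it. The yellow pair was partly hidden in the top view but visible in the scene view.

**Checks that disagreed:**
- The two cameras differed by 2–4 mm at the holder.
- The top camera's last fit of the bush was too long (34 x 17 mm), which I put down to depth noise at the edges.
- In that same last view, the arm mostly hid the tongs, so their final check rests on the scene camera alone.

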